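# Start the workshop dust extractor at its guarded toggle

## Task

Start the dust extractor at the switch box on the bench: with a finger, push the hinged guard up and back by its tab, push the toggle beneath it fully over towards the hinge while the guard is up, then push the guard forward again and let it drop shut. Work gently, do not press the round stop button beside the guard, and leave the plane, the chisel and the oak offcut lying where they are.

Things in the scene. Friction and masses are not known exactly. Their poses are not given: they have to be found in the camera images.
- switch_box: Grey switch box screwed to the bench, 160 (x) x 200 (y) x 70 mm high, flat on top but for the guard over the toggle, a stop button and small fittings (none above z = 93 mm). Origin: centre of its underside; x runs from the guard's tab side to its hinge side, z up. It stands with its x side (hinge) roughly to the left as the robot sees it.
- guard (a joint): Guard over the toggle: clear hood in an aluminium frame, 74 mm wide, 56 to 112 g. Shut: top plate from box x = -22 to 34 mm, its upper face at z = 125 mm; side plates at y = +-33 to +-37 mm; open in front (-x) and behind. Rad: 0 = shut, grows as the tab goes up and back, stop at 1.4. Swings freely, balances at about 0.75: let go below that it falls shut, beyond it falls open and stays.
- guard_hinge (a point): Middle of the guard's hinge axis, at (34, 0, 81) mm in the box frame; the axis runs along the box's y. The point's axes turn with the guard (shut: as the box's).
- guard_tab (a point): Middle of the free top edge of the guard's tab, a plate 60 mm wide and 4 mm thick that rises 31 mm, leaning a little outwards, from the front edge of the hood's top plate. Shut it is at (-32, 0, 154), fully open at about (95, 0, 158) mm in the box frame. A push of 1 to 3 N level along the box's x raises the guard from the front or brings it back from behind.
- toggle (a joint): Toggle under the guard. Rad: 0 = off, leaning 0.45 from upright towards the tab side (box -x); 0.9 = on, leaning 0.45 towards the hinge side (+x), its stop. It starts at 0 to 0.1 and stays where it is left, by friction: 1.5 to 2.5 N at its paddle moves it. Pivot at (0, 0, 74) mm in the box frame, axis along the box's y.
- toggle_tip (a point): Top end of the toggle's black paddle, 39 mm from its pivot. The paddle is 24 mm wide (y) and 10 mm thick, and reaches from 13 to 39 mm from the pivot. Off, the tip lies at (-17, 0, 109) mm in the box frame.
- stop (a joint): Round black stop button in a housing on the box's top, axis at (0, -72) mm in the box frame, the button 26 mm across. Value: how far it is pressed, 0 to 0.006 m. Leave it alone.
- stop_top (a point): Middle of the stop button's top face, at (0, -72, 92) mm in the box frame.
- plane: Small wooden block plane, loose, 160 x 50 mm, about 70 mm high, lying near the box. Origin at the centre of its underside, x along its length. Leave alone.
- chisel: Wood chisel, loose, 225 mm long, 26 mm wide, 22 mm high, lying beside the box. Origin on its underside, 20 mm from the handle's front end, x towards the blade. Leave alone.
- offcut: Oak offcut with dovetail-like fingers on top, loose, 60 (x) x 130 (y) x 42 mm high, lying near the box. Origin at the centre of its underside. Leave alone.

How it is judged:
By the outcome, as a careful person would: the job done as asked, in the order asked, and still so for the second after the job is handed in, with the robot touching nothing.
It also fails if it takes over 54 s, if anything falls off the work surface, if the arm or the gripper's body presses on something with over 40 N, if the wrist force passes 120 N, or if a joint passes its speed limit or range.

## Robot

A 6-joint arm with a two-finger parallel gripper is mounted at the origin on the work surface. World frame = base frame: x ahead of the robot, y to its left, z up, the work surface at z = 0. Lengths are in m, angles in rad, forces in N, time in s.
With the tool pointing down it reaches from about 0.3 to 0.875 m from the base axis. Payload 6.4 kg.
Tool frame: the origin (TCP) lies at the centre of the arm's flange, where the gripper is bolted on; the fingertips stand 166 mm ahead of it and the grasp point (between the pads) lies 147 mm ahead of it; z points along the fingers, y is the line along which they close (so a half turn about z gives the same grasp; the last joint's range is limited). The gripper opens to 88 mm and grips with 3 to 60 N. Pads are 18 mm wide; open, the fingers measure 123 mm over their backs; the gripper's body (75 mm by 187 mm) begins 45 mm behind the grasp point.
Start: joints at [-1.409, 0.181, 1.607, -0, 1.354, -0.206], TCP at [0.207, -0.537, 0.405] pointing down, gripper open.
Joint ranges: [-2.99, 2.99], [-0.89, 2.07], [0.3, 2.58], [-1.14, 4.28], [0, 2.63], [-3.12, 3.12]. Speed limits (rad/s): [2.57, 2.57, 3.01, 3.14, 3.14, 3.14].

## Interface

Orientations are given as a 3x3 rotation matrix whose columns are the frame's x, y, z axes.
In Python, from plant import get_state, read_camera, sign_off gives the robot as it stands.
- The arm moves only by the tool step_arm, never from a script. Its argument "plan" is one flat list of numbers, 7 for each row, row after row: the turn, a rotation vector about the tool's x, y, z in degrees, then the shift along the tool's x, y, z in units of 30 mm (1.0 is 30 mm), then the closure, from -1 (fully open) to 1 (shut), so that 0 is half open. A call has 1 to 12 rows; each row is the pose to reach, as a shift and turn from the pose commanded when the call began, along the tool's axes at that moment; what a row does not reach only later rows make up. A row lasts 1/10 s, in which the tool goes at most 50 mm and 8.59 degrees, less where a joint would pass 70% of its speed; a pose out of reach is approached as far as the arm can. A call with a gripper value outside its range is refused whole. The fingers move at their own pace and stop on an object; "newtons" is the grip in N (left out, the last holds). Time passes only in rows, so rows that repeat a pose let the fingers close. It gives the time, the measured TCP pose, the force, the opening and the grip force at its end, in the units of the state.
- get_state(): the state, without advancing time (a new reading comes with each control period).
- read_camera(name): name is "scene" or "top" or "wrist"; returns a dict with "img" (480x640x3 uint8, red, green, blue), "range_z" (480x640 float32, m along the optical axis (not along the pixel's ray), 0 where there is no reading), "vfov" (degrees; the focal length in pixels is half the picture's height over the tangent of half this angle, whatever the lens; pixels are square), "cx", "cy" (the principal point, pixels), "rvec" (rotation vector, rad) and "tvec" (3), from world to camera coordinates, as OpenCV has them. Camera axes: x right, y down, z forward; pixel columns grow to the right and rows downward; lengths in m; the calibration is good to about 2 mm. The wrist camera is an equidistant fisheye: a pixel r from the principal point sees the ray r / f radians off the axis. A picture is of the moment at which its call begins.
- sign_off(): hands the job in; it is judged then, once.
The state is a dict: "t": time; "joints": joint angles; "joint_vel": joint speeds; "effort": joint torques, N m; "eef_pos": TCP position; "tool_rot": TCP orientation; "ft_force": force on the tool from outside, world axes, zero at the start; "moment": the same for the moment, N m; "grip_width": opening from 0.0 (shut) to 1.0 (fully open); "gripper_force": force on a finger pad.
Only numpy, scipy, OpenCV 4.12 (cv2) and the standard library are available. Lean on these libraries where they do the work, as an engineer would, in place of code of your own. Each camera call takes 0.05 s, during which the arm holds its last target. There are 200 camera calls.

## Working session

There is one attempt and no reset: what is moved stays moved. The work goes in short steps, Python scripts to look and compute and a tool call to move; the robot and the scene stay as the last step left them, time stands still between calls to the robot, and variables do not carry over. Pictures are saved under pics/ and viewed, at most 10 in all, crops included, and the job is handed in when it is done.

Besides the shell and the picture viewer there is one more tool, called after ">>>" as a command line: name --argument value ..., lists and objects as JSON in quotes. step_arm: Moves the arm, as the interface text tells. Its arguments: {"type":"object","properties":{"plan":{"type":"array"},"newtons":{"type":"number"}},"required":["plan"]}

```bash
mkdir -p pics
cat > h.py <<'E'
import numpy as np, cv2
from plant import get_state, read_camera, sign_off
def cam(n,fn=None):
    c=read_camera(n); c['R']=cv2.Rodrigues(np.array(c['rvec'],float))[0]; c['f']=240/np.tan(np.radians(c['vfov'])/2)
    if fn: cv2.imwrite('pics/'+fn,c['img'][:,:,::-1])
    return c
def cloud(c):
    v,u=np.mgrid[:480,:640]; z=c['range_z']
    P=np.stack([(u-c['cx'])/c['f']*z,(v-c['cy'])/c['f']*z,z],-1)
    W=(P-np.array(c['tvec']).ravel())@c['R']; W[z==0]=np.nan
    return W
E
python3 - <<'E'
from h import *
s=get_state(); print(s['t'],s['eef_pos'],s['tool_rot'])
for n in('scene','top'):
    c=cam(n,n+'.png'); np.save(n+'.npy',cloud(c)); print(n,c['vfov'],-c['R'].T@np.array(c['tvec']).ravel())
E
```

```text
0.0 [ 0.20673568 -0.5362711   0.40381304] [[ 9.33112028e-01  3.59585670e-01 -2.96857621e-04]
 [ 3.59585626e-01 -9.33110484e-01  1.73248327e-03]
 [ 3.45975199e-04 -1.72334671e-03 -9.99998455e-01]]
scene 55.03978999273567 [ 1.26636298 -0.28805649  0.61043381]
top 52.544507928224185 [0.46091921 0.00235629 1.04557554]
```

View pics/top.png

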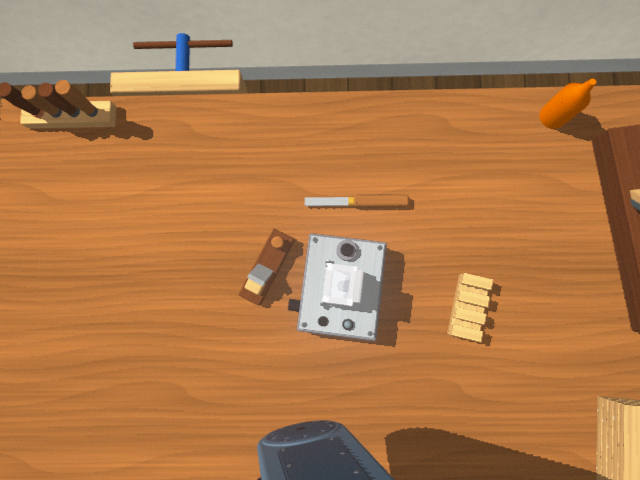

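View pics/scene.png

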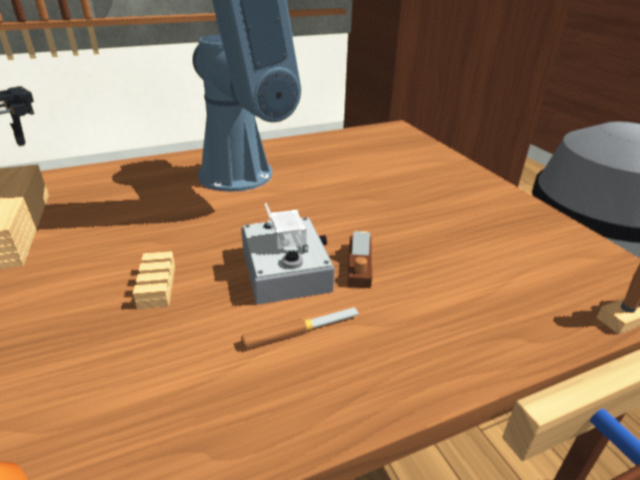

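The top view has the box top corners near (311,234), (386,241), (376,341) and (298,331), the stop button at (347,250), and the guard at about (342,285). The tab is on the right and the hinge on the left. The plane is on the hinge side, the offcut on the tab side.

Run:
```python
from h import *
W=np.load('top.npy'); 
sub=W[220:350,285:400]; z=sub[...,2]
m=(abs(z-0.07)<0.006)
p=sub[m][:,:2].astype(np.float32)
mask=np.zeros(z.shape,np.uint8); mask[m]=1
n,l,st,ce=cv2.connectedComponentsWithStats(mask); k=1+np.argmax(st[1:,4]); p=sub[l==k][:,:2].astype(np.float32)
r=cv2.minAreaRect(p); print(r, np.median(sub[l==k][:,2])); print(cv2.boxPoints(r))
print('stop',W[250,347],'tabregion')
np.set_printoptions(precision=3,suppress=True)
print('corners',W[238,313],W[244,382],W[337,373],W[328,301])
C=np.load('scene.npy')
print('high pts top'); q=sub[(z>0.118)]; print(len(q),q.min(0),q.max(0))
q=C[180:300,230:340].reshape(-1,3); q=q[q[:,2]>0.13]; print(len(q),q.mean(0),q.min(0),q.max(0))
for a,b,c_,d in((225,310,235,300),(270,345,445,500),(190,212,300,412)):
    t=W[a:b,c_:d].reshape(-1,3); t=t[t[:,2]>0.012]; print(t.min(0),t.max(0))
```

```text
((0.505511462688446, -0.021318353712558746), (0.15771812200546265, 0.19827528297901154), 81.8608169555664) 0.06942903334588485
[[ 0.3962077  -0.08534734]
 [ 0.5924858  -0.1134188 ]
 [ 0.61481524  0.04271063]
 [ 0.41853714  0.0707821 ]]
stop [ 0.57502122 -0.03277712  0.09088567] tabregion
corners [0.602 0.035 0.074] [ 0.589 -0.104  0.07 ] [ 0.404 -0.081  0.07 ] [0.423 0.061 0.07 ]
high pts top
1395 [ 0.467 -0.059  0.118] [0.547 0.019 0.158]
62 [ 0.514 -0.055  0.147] [ 0.476 -0.061  0.13 ] [ 0.535 -0.044  0.156]
[0.461 0.064 0.012] [0.63  0.195 0.071]
[ 0.392 -0.331  0.012] [ 0.531 -0.241  0.048]
[ 0.678 -0.169  0.012] [0.705 0.053 0.026]
```

Box pose: centre (0.5055, -0.0213), box x axis at yaw 81.9°. The stop button measures within 2 mm of where that puts it. I'll move above the front of the tab with the fingers shut.

>>> step_arm --plan '[0, 0, -60.8, 14.5, -10.7, 0, 1, 0, 0, -60.8, 14.5, -10.7, 0, 1, 0, 0, -60.8, 14.5, -10.7, 0, 1, 0, 0, -60.8, 14.5, -10.7, 0, 1, 0, 0, -60.8, 14.5, -10.7, 0, 1, 0, 0, -60.8, 14.5, -10.7, 0, 1, 0, 0, -60.8, 14.5, -10.7, 0, 1, 0, 0, -60.8, 14.5, -10.7, 0, 1, 0, 0, -60.8, 14.5, -10.7, 0, 1, 0, 0, -60.8, 14.5, -10.7, 0, 1, 0, 0, -60.8, 14.5, -10.7, 0, 1, 0, 0, -60.8, 14.5, -10.7, 0, 1]' --newtons 10

```text
t: 1.3
eef_pos: [0.4986, -0.0766, 0.4044]
tool_rot: [[0.136, 0.991, 0.0], [0.991, -0.136, 0.002], [0.002, -0.0, -1.0]]
ft_force: [-1.0, -0.2, 0.3]
grip_width: 0.003
gripper_force: 0.0
```

>>> step_arm --plan '[0, 0, 0, 0, 0, 0, 1, 0, 0, 0, 0, 0, 0, 1]'

```text
t: 1.5
eef_pos: [0.4969, -0.0812, 0.4044]
tool_rot: [[0.142, 0.99, -0.001], [0.99, -0.142, -0.0], [-0.0, -0.001, -1.0]]
ft_force: [-0.2, 0.2, -0.3]
grip_width: 0.005
gripper_force: 0.0
```

```bash
cat >> h.py <<'E'
Bx=np.array([.1416,.99,0]);By=np.array([-.99,.1416,0]);O=np.array([.5055,-.0213,0])
def tip():
    s=get_state(); R=np.array(s['tool_rot']); p=np.array(s['eef_pos'])+R[:,2]*.166
    return np.array([(p-O)@Bx,(p-O)@By,p[2]])*1e3,s
E
python3 - <<'E'
from h import *
t,s=tip(); print(t.round(1),s['tool_rot'],s['ft_force'],s['t'])
cam('wrist','w1.png')
E
```

```text
[-6.060e+01  2.000e-01  2.384e+02] [[ 1.41954110e-01  9.89872887e-01 -8.35849424e-04]
 [ 9.89873217e-01 -1.41954239e-01 -9.64344303e-05]
 [-2.14110197e-04 -8.13695695e-04 -9.99999646e-01]] [-0.17237467  0.21257324 -0.33011567] 1.5
```

View pics/w1.png

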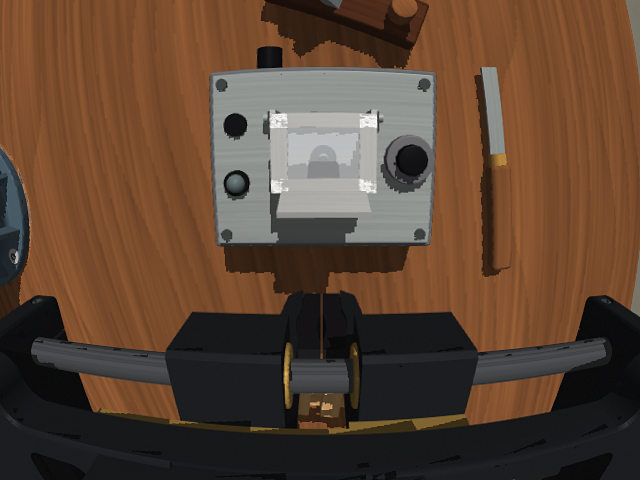

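The wrist view shows the tool square to the box. The tab sits at about (323,205), in line with the shut fingers at x≈322; stop button at (410,160). I'll descend in front of the tab.

>>> step_arm --plan '[0, 0, 0, 0, 0, 1.2, 1, 0, 0, 0, 0, 0, 2.4, 1, 0, 0, 0, 0, 0, 3.25, 1, 0, 0, 0, 0, 0, 3.25, 1, 0, 0, 0, 0.3, 0, 3.25, 1, 0, 0, 0, 0.45, 0, 3.25, 1, 0, 0, 0, 0.45, 0, 3.25, 1]'

```text
t: 2.25
eef_pos: [0.4998, -0.067, 0.309]
tool_rot: [[0.141, 0.99, 0.003], [0.99, -0.141, -0.001], [-0.001, 0.003, -1.0]]
ft_force: [1.2, -0.6, 0.0]
grip_width: 0.005
gripper_force: 0.1
```

```bash
python3 -c "
from h import *
t,s=tip(); print(t.round(1),s['ft_force'],s['t'])"
```

```text
[-46.1  -1.4 143. ] [ 1.20453277 -0.57434109  0.02190754] 2.25
```

>>> step_arm --plan '[0, 0, 0, 0.15, 0, 0, 1, 0, 0, 0, 0.3, 0, -0.05, 1, 0, 0, 0, 0.45, 0, -0.1, 1, 0, 0, 0, 0.6, 0, -0.17, 1, 0, 0, 0, 0.75, 0, -0.22, 1, 0, 0, 0, 0.9, 0, -0.28, 1, 0, 0, 0, 1.05, 0, -0.33, 1, 0, 0, 0, 1.05, 0, -0.33, 1]'

```text
t: 3.05
eef_pos: [0.5037, -0.0355, 0.3173]
tool_rot: [[0.141, 0.99, 0.0], [0.99, -0.141, 0.0], [0.0, 0.0, -1.0]]
ft_force: [-0.1, -0.4, 0.5]
grip_width: 0.005
gripper_force: 0.1
```

```bash
python3 -c "
from h import *
t,s=tip(); print(t.round(1),s['ft_force'],s['t'])
c=cam('scene');W=cloud(c)[150:300,200:360].reshape(-1,3);W=W[W[:,2]>.13]
q=np.c_[(W-O)@Bx,(W-O)@By,W[:,2]]*1e3
cv2.imwrite('pics/s2.png',cv2.resize(c['img'][120:320,180:400,::-1],None,fx=3,fy=3))"
```

```text
[-14.3  -0.3 151.3] [-0.06274671 -0.40788509  0.46045411] 3.05
```

View pics/s2.png

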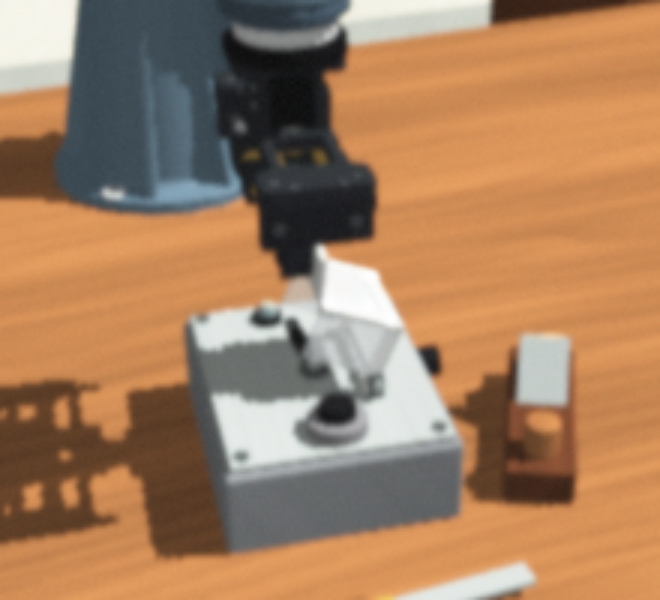

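The guard is about 20° up with the finger on its tab (around (320,265) in the crop). The black toggle is visible at (293,335). I'll keep going over the balance point.

>>> step_arm --plan '[0, 0, 0, 0.15, 0, -0.05, 1, 0, 0, 0, 0.3, 0, -0.1, 1, 0, 0, 0, 0.45, 0, -0.15, 1, 0, 0, 0, 0.6, 0, -0.2, 1, 0, 0, 0, 0.75, 0, -0.25, 1, 0, 0, 0, 0.9, 0, -0.28, 1, 0, 0, 0, 1.05, 0, -0.32, 1, 0, 0, 0, 1.2, 0, -0.35, 1, 0, 0, 0, 1.35, 0, -0.35, 1, 0, 0, 0, 1.5, 0, -0.35, 1, 0, 0, 0, 1.5, 0, -0.35, 1, 0, 0, 0, 1.5, 0, -0.35, 1]'

```text
t: 4.3
eef_pos: [0.51, 0.0086, 0.3275]
tool_rot: [[0.141, 0.99, -0.0], [0.99, -0.141, -0.0], [-0.0, -0.0, -1.0]]
ft_force: [-0.4, -0.0, 0.0]
grip_width: 0.001
gripper_force: 0.0
```

```bash
python3 -c "
from h import *
t,s=tip(); print(t.round(1),s['ft_force'],s['t'])
c=cam('scene')
cv2.imwrite('pics/s3.png',cv2.resize(c['img'][120:320,180:400,::-1],None,fx=3,fy=3))"
```

```text
[ 3.020e+01 -1.000e-01  1.615e+02] [-0.3641622  -0.03817599  0.00647777] 4.3
```

View pics/s3.png

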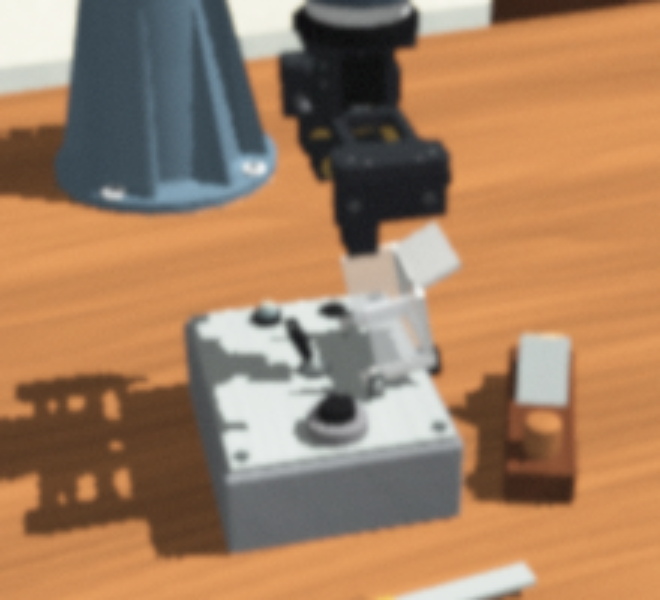

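The guard is fully open and has left the finger; the toggle at (298,335) still leans to the tab side. I'll go back in front of the toggle and down.

>>> step_arm --plan '[0, 0, 0, -1.2, 0, -0.1, 1, 0, 0, 0, -2.5, 0, -0.1, 1, 0, 0, 0, -2.5, 0, 0, 1, 0, 0, 0, -2.5, 0, 1, 1, 0, 0, 0, -2.5, 0, 2.05, 1, 0, 0, 0, -2.5, 0, 2.05, 1, 0, 0, 0, -2.5, 0, 2.05, 1]'

```text
t: 5.05
eef_pos: [0.4993, -0.0655, 0.2661]
tool_rot: [[0.141, 0.99, -0.002], [0.99, -0.141, 0.001], [0.001, -0.002, -1.0]]
ft_force: [0.2, 0.4, 0.7]
grip_width: 0.006
gripper_force: 0.0
```

>>> step_arm --plan '[0, 0, 0, 0.2, 0, 0, 1, 0, 0, 0, 0.35, 0, 0, 1, 0, 0, 0, 0.5, 0, 0, 1, 0, 0, 0, 0.65, 0, 0, 1, 0, 0, 0, 0.8, 0, 0, 1, 0, 0, 0, 0.95, 0, 0, 1, 0, 0, 0, 1.1, 0, 0, 1, 0, 0, 0, 1.2, 0, 0, 1, 0, 0, 0, 1.2, 0, 0, 1]'

```text
t: 5.95
eef_pos: [0.5045, -0.0296, 0.266]
tool_rot: [[0.141, 0.99, -0.0], [0.99, -0.141, 0.0], [0.0, -0.0, -1.0]]
ft_force: [0.2, -1.2, 1.0]
grip_width: 0.003
gripper_force: 0.4
```

```bash
python3 -c "
from h import *
t,s=tip(); print(t.round(1),s['ft_force'],s['t'])"
```

```text
[ -8.3  -0.1 100. ] [ 0.17829368 -1.21466811  1.04356122] 5.95
```

>>> step_arm --plan '[0, 0, 0, 0.07, 0, 0, 1, 0, 0, 0, 0.14, 0, 0, 1, 0, 0, 0, 0.2, 0, 0, 1, 0, 0, 0, 0.2, 0, 0, 1]'

```text
t: 6.35
eef_pos: [0.5051, -0.0254, 0.2658]
tool_rot: [[0.141, 0.99, -0.001], [0.99, -0.141, -0.003], [-0.004, -0.001, -1.0]]
ft_force: [-1.8, -10.0, -1.1]
grip_width: 0.005
gripper_force: 4.5
```

>>> step_arm --plan '[0, 0, 0, 0.04, 0, 0, 1, 0, 0, 0, 0.04, 0, 0, 1]'

```text
t: 6.55
eef_pos: [0.5052, -0.0249, 0.2658]
tool_rot: [[0.141, 0.99, -0.002], [0.99, -0.141, -0.005], [-0.005, -0.001, -1.0]]
ft_force: [-2.3, -14.5, -2.6]
grip_width: 0.006
gripper_force: 6.3
```

The force rose sharply at the expected end position (finger centre about -3.7 mm, -2 mm predicted), so the toggle is on its stop. I'll back off, rise, and check.

>>> step_arm --plan '[0, 0, 0, -0.3, 0, 0, 1, 0, 0, 0, -0.8, 0, 0, 1, 0, 0, 0, -0.8, 0, -1, 1, 0, 0, 0, -0.8, 0, -2.5, 1, 0, 0, 0, -0.8, 0, -4, 1, 0, 0, 0, -0.8, 0, -4, 1, 0, 0, 0, 0.7, 0, -4, 1, 0, 0, 0, 2.3, 0, -4, 1, 0, 0, 0, 3.9, 0, -4, 1, 0, 0, 0, 3.9, 0, -4, 1, 0, 0, 0, 3.9, 0, -4, 1]'

```text
t: 7.65
eef_pos: [0.5216, 0.094, 0.3852]
tool_rot: [[0.138, 0.99, -0.002], [0.99, -0.138, 0.0], [0.0, -0.002, -1.0]]
ft_force: [-0.4, 0.1, -0.4]
grip_width: 0.003
gripper_force: 0.0
```

```bash
python3 -c "
from h import *
t,s=tip(); print(t.round(1),s['ft_force'],s['t'])
c=cam('scene')
cv2.imwrite('pics/s4.png',cv2.resize(c['img'][120:320,180:400,::-1],None,fx=3,fy=3))"
```

```text
[116.4   0.7 219.2] [-0.42060101  0.08878465 -0.37020246] 7.65
```

View pics/s4.png

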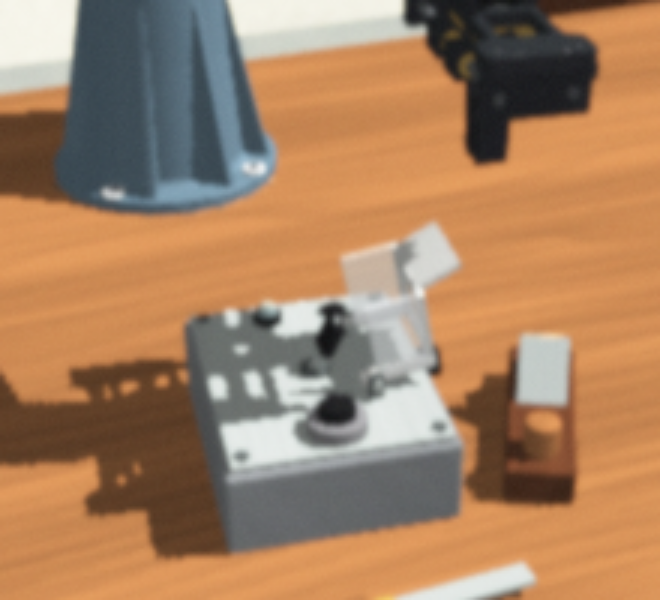

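The toggle at (330,325) now leans towards the hinge and the guard is still open. I'll descend behind the tab and push it forward.

>>> step_arm --plan '[0, 0, 0, 0, 0, 1.2, 1, 0, 0, 0, 0, 0, 2.4, 1, 0, 0, 0, 0, 0, 2.4, 1, 0, 0, 0, 0, 0, 2.4, 1]'

```text
t: 8.1
eef_pos: [0.522, 0.0916, 0.3141]
tool_rot: [[0.143, 0.99, -0.002], [0.99, -0.143, 0.0], [-0.0, -0.002, -1.0]]
ft_force: [0.9, 1.0, 0.4]
grip_width: 0.01
gripper_force: 0.0
```

>>> step_arm --plan '[0, 0, 0, -0.18, 0, 0, 1, 0, 0, 0, -0.35, 0, 0, 1, 0, 0, 0, -0.52, 0, -0.08, 1, 0, 0, 0, -0.7, 0, -0.17, 1, 0, 0, 0, -0.87, 0, -0.27, 1, 0, 0, 0, -1.04, 0, -0.36, 1, 0, 0, 0, -1.22, 0, -0.45, 1, 0, 0, 0, -1.4, 0, -0.5, 1, 0, 0, 0, -1.4, 0, -0.5, 1]'

```text
t: 9.0
eef_pos: [0.5161, 0.0506, 0.3293]
tool_rot: [[0.142, 0.99, 0.0], [0.99, -0.142, -0.0], [-0.0, 0.0, -1.0]]
ft_force: [-0.5, 0.4, -0.3]
grip_width: 0.005
gripper_force: 0.1
```

```bash
python3 -c "
from h import *
t,s=tip(); print(t.round(1),s['ft_force'],s['t'])
c=cam('scene')
cv2.imwrite('pics/s5.png',cv2.resize(c['img'][120:320,180:400,::-1],None,fx=3,fy=3))"
```

```text
[ 72.7  -0.4 163.3] [-0.45724144  0.35832741 -0.34181557] 9.0
```

View pics/s5.png

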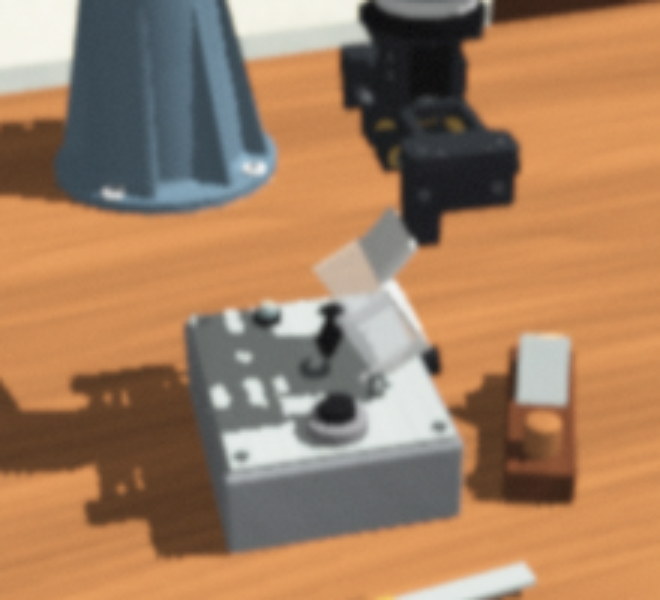

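The guard is coming forward with the finger behind the tab at (410,235); the toggle stays over. I'll push past balance and then withdraw upward.

>>> step_arm --plan '[0, 0, 0, -0.17, 0, -0.03, 1, 0, 0, 0, -0.34, 0, -0.07, 1, 0, 0, 0, -0.51, 0, -0.1, 1, 0, 0, 0, -0.68, 0, -0.13, 1, 0, 0, 0, -0.85, 0, -0.15, 1, 0, 0, 0, -1.02, 0, -0.15, 1, 0, 0, 0, -1.17, 0, -0.15, 1, 0, 0, 0, -1.3, 0, -0.15, 1, 0, 0, 0, -1.3, 0, -0.15, 1, 0, 0, 0, -1.3, 0, -0.15, 1]'

```text
t: 10.05
eef_pos: [0.5106, 0.0126, 0.3336]
tool_rot: [[0.142, 0.99, -0.0], [0.99, -0.142, 0.0], [0.0, -0.0, -1.0]]
ft_force: [-0.9, -0.1, 0.4]
grip_width: 0.003
gripper_force: 0.0
```

>>> step_arm --plan '[0, 0, 0, 0.5, 0, -0.3, 1, 0, 0, 0, 1, 0, -1.5, 1, 0, 0, 0, 2, 0, -2.5, 1, 0, 0, 0, 3, 0, -2.5, 1, 0, 0, 0, 3, 0, -2.5, 1, 0, 0, 0, 3, 0, -2.5, 1]'

```text
t: 10.65
eef_pos: [0.523, 0.1022, 0.4082]
tool_rot: [[0.139, 0.99, -0.001], [0.99, -0.139, -0.0], [-0.0, -0.001, -1.0]]
ft_force: [0.6, 0.6, -0.7]
grip_width: 0.005
gripper_force: 0.0
```

```bash
python3 -c "
from h import *
t,s=tip(); print(t.round(1),s['ft_force'],s['t'])
c=cam('scene')
cv2.imwrite('pics/s6.png',cv2.resize(c['img'][120:340,130:400,::-1],None,fx=2.7,fy=2.7))"
```

```text
[124.7   0.3 242.2] [ 0.57365557  0.58781391 -0.69592341] 10.65
```

View pics/s6.png

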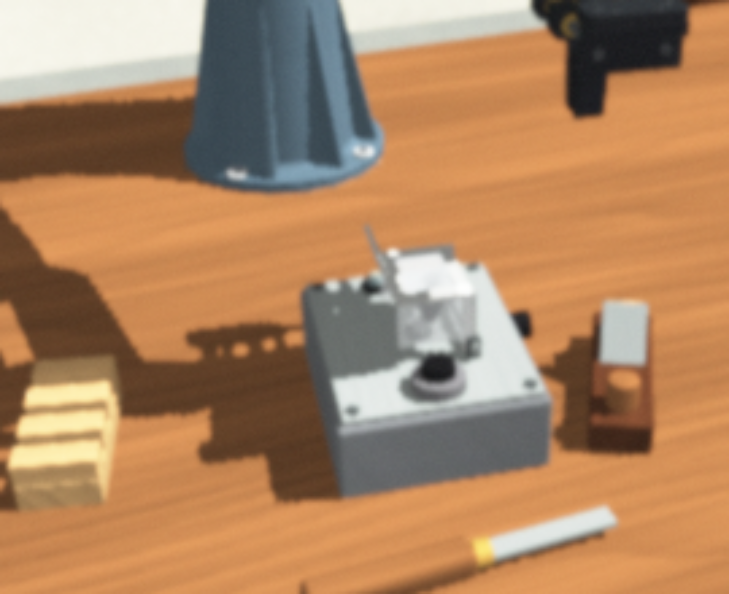

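The guard is shut at (430,290) and the arm is clear. The plane, chisel and offcut look as they did before. I'll check the numbers and hand in.

```bash
python3 -c "
from h import *
c=cam('scene');W=cloud(c)[200:260,250:320].reshape(-1,3);W=W[W[:,2]>.115]
q=np.c_[(W-O)@Bx,(W-O)@By,W[:,2]]*1e3
print(np.median(q[q[:,2]<140][:,2]), q[q[:,2]>148].mean(0), q.max(0))
print(sign_off())"
```

```text
123.54675809670083 [-34.11742961  -7.27771351 152.95137969] [ 33.40336029  36.2161265  155.39243071]
the job is handed in; nothing more can be done
None
```

The job is handed in: I raised the guard, pushed the toggle over to its stop, and the guard dropped shut again with its tab and top plate within about 2 mm of their shut positions. The stop button, plane, chisel and offcut were left alone.

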